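# Clear the lacquered plate, then take the red cap off the polisher spindle

### The job

Carry the freshly lacquered white plate from the polisher's rest to the drying rack, gripping it only by its gold edges and never touching a white face, and leave it lying squarely centred on the rack's two blue-topped bars. Then unscrew the red spindle cap - one of the two spindles has a left-hand thread and nobody knows which, so try it both ways - and lift it about 10 cm straight up; leave the grey cap and everything else alone. Finish still holding the red cap up in the gripper, upright and still: do not put it down or let go.

Things in the scene. Friction and masses are not known exactly. Their poses are not given: they have to be found in the camera images.
- plate_center (a point): Middle of the lacquered plate, half-way through its thickness. 60 (own x) x 110 (y) x 6 mm, 90 g, lying flat: white faces, gold strip 4 mm wide all round. It starts on the polisher's rest, underside 90 mm above the table, on two bars like the rack's. Grip it across its 60 mm at the middle of the long edges: below them is free space, 40 mm down to the deck.
- rack_top (a point): Middle of the fixed drying rack, level with its bar tops, 50 mm above the table. Plywood base 130 x 150 x 10 mm with two blue-topped bars, each 36 (x) x 14 (y) x 40 mm high, at y = +40 and -40 mm. In place, the plate's centre is over this point and its length lies along this y (either way round), each long edge overhanging the bars by 12 mm.
- cap_red_wing (a point): Middle of the wing of the red screw cap: 115 mm above the table while screwed on. The cap is a ribbed cup 54 mm across, 34 mm tall, 120 g, with a wing (grip bar) on top 44 mm long (own x), 16 mm thick (own y), 24 mm tall; z up along the spindle. This point is 12 mm below the wing's top, 12 mm above the cup's flat top. It is on one of the polisher's two spindles.
- cap_red_base (a point): Centre of the red cap's underside, 46 mm below the wing's middle. Quick thread: the wrong way it stops dead after 0.05 to 0.25 rad; the right way (clockwise or anticlockwise, unknown) it turns with little resistance, is free from 1.2 to 2.0 rad from its start, and stops at about 2.3 rad. It does not rise by itself: once free it lifts straight off a stub 26 mm tall.
- cap_grey_wing (a point): The same point on the grey screw cap on the other spindle, same shape and size; its thread is of the opposite hand. Leave it alone.
- polisher_rest (a point): Middle of the polisher's plate rest, level with its bar tops, 90 mm above the table. The polisher is a fixed green machine 230 x 360 mm, deck 50 mm high, with the two spindles at y = +110 and -110 mm of this point, each with a grey felt wheel 88 mm across under the cap, and a grey hump 80 mm above the table on its far side.
- screwdriver: Screwdriver lying on the table, origin at its underside. Leave it alone.
- tape_roll: Yellow roll, 90 mm across, 25 mm high, origin at its underside. Leave it alone.
- glue_jar: Jar with a lid, 66 mm across, 100 mm tall, origin at its underside. Leave it alone.
- corner_piece: Orange case corner, 50 mm, origin at its underside. Leave it alone.
- latch: Steel case latch, 70 x 50 x 14 mm, origin at its underside. Leave it alone.
Mind the look-alikes: they are no part of the job. Of the things that look like the part that bears cap_red_wing, the middle-sized one is meant.

How it is judged (in metres and radians):
On the way, in this order (a step that is already met when the one before it is completed fails the run):
1. the plate lies squarely on the drying rack, let go, while the red cap is still on its spindle (horizontal distance between plate_center and rack_top below 0.018 m and z of plate_center in the frame of rack_top between 0 and 0.006 m and angle between the y axis of plate_center and the y axis of rack_top, either way round below 0.25 rad and contact force between the fingers and plate below 0.05 N and height (world z) of cap_red_wing below 0.125 m), for 0.2 s.
2. the red cap is lifted off its spindle in the gripper (height (world z) of cap_red_wing above 0.15 m and contact force between the fingers and cap_red above 0.5 N), for 0.2 s.
At the end, for the whole second after the job is handed in: The red cap is held in the fingers, at least 60 mm above where it was screwed on, within 0.35 rad of upright and still; the plate lies flat and at rest on the rack's bars, its centre within 18 mm of the rack's and its length within 0.25 rad of the rack's, untouched (height (world z) of cap_red_wing above 0.175 m and contact force between the fingers and cap_red above 0.5 N and angle between cap_red_wing's own z axis and vertical below 0.35 rad and linear speed of cap_red below 0.05 m/s and horizontal distance between plate_center and rack_top below 0.018 m and z of plate_center in the frame of rack_top between 0 and 0.006 m and angle between the y axis of plate_center and the y axis of rack_top, either way round below 0.25 rad and contact force between the arm and plate below 0.05 N and linear speed of plate below 0.02 m/s); the arm keeps its last pose, push and grip.
It fails at once if the gripper touches a white face of the plate (contact force between the fingers and plate_c0 above 0.3 N).
It fails at once if the grey cap is disturbed (more than 8 mm) (distance of cap_grey_wing from where it was at the start of the episode above 0.008 m).
It fails at once if a bystander is moved more than 20 mm (distance of any of screwdriver, tape_roll, glue_jar, corner_piece, latch from where it was at the start of the episode above 0.02 m).
It also fails if it takes over 64 s, if anything falls off the work surface, if the arm or the gripper's body presses on something with over 40 N, if the wrist force passes 120 N, or if a joint passes its speed limit or range.

### The arm

A 6-joint arm with a two-finger parallel gripper is mounted at the origin on the work surface. World frame = base frame: x ahead of the robot, y to its left, z up, the work surface at z = 0. Lengths are in mm, angles in rad, forces in N, time in s.
With the tool pointing down it reaches from about 350 to 775 mm from the base axis. Payload 7.3 kg.
Tool frame: the origin (TCP) lies on the centre line of the jaws, within the pads' length; the fingertips stand 22 mm ahead of it and the grasp point (between the pads) lies 3 mm ahead of it; x points along the fingers, z is the direction in which the jaws open and shut, and the axes are right-handed (so a half turn about x gives the same grasp; the last joint's range is limited). The gripper opens to 92 mm and grips with 3 to 60 N. Pads are 19 mm wide; open, the fingers measure 130 mm over their backs; the gripper's body (75 mm by 190 mm) begins 47 mm behind the grasp point.
Start: joints at [-1.347, 0.342, 1.524, -0, 1.275, -0.146], TCP at [189.773, -489.519, 248.741] pointing down, gripper open.
Joint ranges: [-2.53, 2.53], [-0.77, 2.02], [0.04, 2.7], [-1, 4.14], [0.28, 2.66], [-3.11, 3.11]. Speed limits (rad/s): [2.57, 2.57, 3.14, 3.14, 3.14, 3.14].

### API

Orientations are given as [roll, pitch, yaw] about the fixed x, y, z axes, in that order (R = Rz(yaw) Ry(pitch) Rx(roll)).
In Python, from plant import readout, imaging, bot gives the robot as it stands.
- The arm moves only by the tool arm_command, never from a script. Its argument "plan" is a list of rows, each an object of numbers: "tx", "ty", "tz": the shift along the tool's x, y, z in cm; "wx", "wy", "wz": the turn, a rotation vector about the tool's x, y, z in rad; "jaw": the opening, from -1 (shut) to 1 (fully open). In form: [{"tx": .., "ty": .., "tz": .., "wx": .., "wy": .., "wz": .., "jaw": ..}, ...]. A call has 1 to 20 rows; each row shifts and turns the commanded pose from where the row before left it, along the tool's axes as they then stand; what a row does not reach is not made up. A row lasts 1/10 s, in which the tool goes at most 50 mm and 8.59 degrees, less where a joint would pass 70% of its speed; a pose out of reach is approached as far as the arm can. A call with a gripper value outside its range is refused whole. The fingers move at their own pace and stop on an object; the grip force is fixed at half the most. Time passes only in rows, so rows that do not move let the fingers close. It gives the time, the measured TCP pose, the force and the opening at its end, in the units of the state.
- readout.get_obs(): the state, without advancing time (a new reading comes with each control period).
- imaging.capture(name): name is "scene" or "top"; returns the picture (480x640x3 uint8, blue, green, red); there is no depth.
- imaging.get_calibration(name): a dict with "fx", "fy", "cx", "cy" (pixels), "position" and "rotation" of the camera in the world. Camera axes: x right, y up, looking along -z (the intrinsics and any distortion apply to the point x, -y, -z); pixel columns grow to the right and rows downward; lengths in mm; the calibration is good to about 2 mm. A picture is of the moment at which its call begins. get_calibration takes no time and is no camera call.
- bot.close_job(): hands the job in, once; it reports no verdict.
The state is a dict: "time": time; "joint_positions": joint angles; "dq": joint speeds; "tau": joint torques, N m; "tool_pos": TCP position; "tcp_rot": TCP orientation; "contact_force": force on the tool from outside, world axes, zero at the start; "moment": the same for the moment, N m; "grip_width": finger opening in mm.
Only numpy, scipy, OpenCV 4.12 (cv2) and the standard library are available. Lean on these libraries where they do the work, as an engineer would, in place of code of your own. Each camera call takes 0.05 s, during which the arm holds its last target.

## Working session

There is one attempt and no reset: what is moved stays moved. The work goes in short steps, Python scripts to look and compute and a tool call to move; the robot and the scene stay as the last step left them, time stands still between calls to the robot, and variables do not carry over. Pictures are saved under pics/ and viewed, and the job is handed in when it is done.

Besides the shell and the picture viewer there is one more tool, called after "Request:" by a JSON object that holds its "op" and its "data". arm_command: Moves the arm, as the interface text tells. Its arguments: {"type":"object","properties":{"plan":{"type":"array"}},"required":["plan"]}

```bash
mkdir -p pics
python3 - <<'E'
from plant import readout, imaging, bot
import cv2
print(readout.get_obs())
for n in("scene","top"):
    im=imaging.capture(n); cv2.imwrite(f"pics/{n}0.png",im); print(imaging.get_calibration(n))
E
```

```text
{'time': 0.0, 'joint_positions': array([-1.34703481e+00,  3.42735410e-01,  1.52506074e+00,  8.14354245e-06,
        1.27540938e+00, -1.45946533e-01]), 'dq': array([-6.38333822e-05,  1.73928757e-04, -1.16892049e-04, -1.90795484e-04,
       -5.07151108e-04,  3.27415522e-04]), 'tau': array([-1.18080094e-03, -4.31246817e+01, -2.44216669e+01,  7.16469996e-02,
        5.60376188e-02, -1.21713188e-04]), 'tool_pos': array([ 189.66548823, -489.11799972,  248.02310372]), 'tcp_rot': array([2.99081813, 1.56918343, 1.78972748]), 'contact_force': array([ 0.4888649 , -0.89654606,  0.03524866]), 'moment': array([0.00277504, 0.02666158, 0.02013833]), 'grip_width': 91.73064628124588}
{'fx': 569.9789833343899, 'fy': 569.9789833343899, 'cx': 318.59184427217195, 'cy': 241.33546937457567, 'position': array([1298.68478229,  182.92922643, 1106.48819078]), 'rotation': array([6.36405764e-01, 1.66671942e-03, 1.75917347e+00])}
{'fx': 470.0236146303191, 'fy': 470.0236146303191, 'cx': 320.4666799450183, 'cy': 236.32878953320758, 'position': array([ 361.36009147,   30.46546007, 1204.53764652]), 'rotation': array([ 0.1743785 ,  0.01593251, -1.57676508])}
```

View pics/scene0.png

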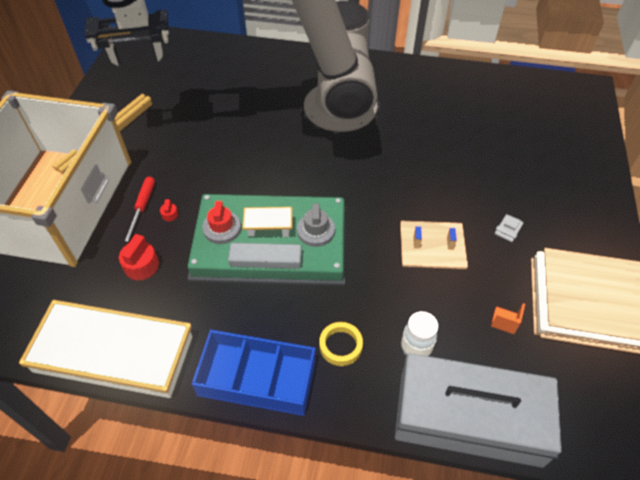

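View pics/top0.png

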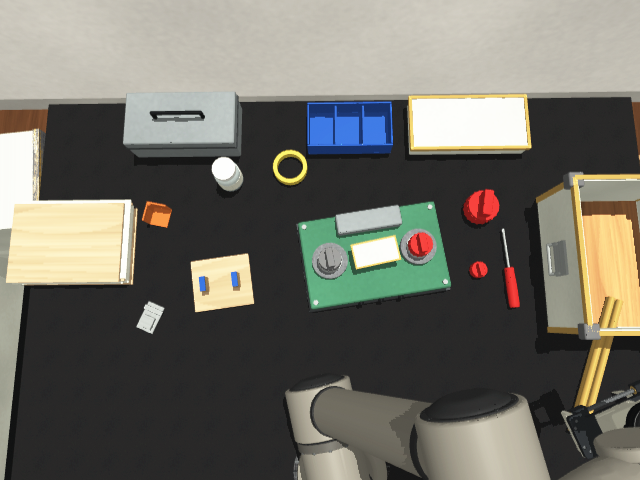

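```bash
cat > h.py <<'E'
import numpy as np, cv2
from scipy.spatial.transform import Rotation as R
from plant import readout, imaging, bot
def cast(n,px,z):
    c=imaging.get_calibration(n); M=R.from_euler('xyz',c['rotation']).as_matrix()
    px=np.atleast_2d(px).astype(float)
    d=np.c_[(px[:,0]-c['cx'])/c['fx'],-(px[:,1]-c['cy'])/c['fy'],-np.ones(len(px))]@M.T
    p=np.array(c['position']); t=(z-p[2])/d[:,2]
    return p+d*t[:,None]
def proj(n,P):
    c=imaging.get_calibration(n); M=R.from_euler('xyz',c['rotation']).as_matrix()
    q=(np.atleast_2d(P)-c['position'])@M
    return np.c_[c['cx']+c['fx']*q[:,0]/-q[:,2],c['cy']-c['fy']*q[:,1]/-q[:,2]]
E
python3 - <<'E'
from h import *
rois={'scene':dict(pol=(190,190,350,285),rack=(400,215,470,270)),'top':dict(pol=(295,200,452,312),rack=(188,250,258,315))}
for n in('scene','top'):
    im=cv2.imread(f'pics/{n}0.png'); hsv=cv2.cvtColor(im,cv2.COLOR_BGR2HSV)
    x0,y0,x1,y1=rois[n]['pol']
    H,S,V=[hsv[y0:y1,x0:x1,i].astype(int) for i in range(3)]
    # plate: gold or white bright
    m=(((S<60)&(V>215))|((H>15)&(H<35)&(S>80)&(V>110))).astype(np.uint8)
    cs,_=cv2.findContours(m,0,2); c=max(cs,key=cv2.contourArea)
    r=cv2.minAreaRect(c); b=cv2.boxPoints(r)+[x0,y0]
    print(n,'plate',cv2.contourArea(c),b.tolist())
    hull=cv2.convexHull(c); 
    W=cast(n,c[:,0]+[x0,y0],96)[:,:2].astype(np.float32); rr=cv2.minAreaRect(W);print(' world',rr)
    m=(((H<8)|(H>172))&(S>120)).astype(np.uint8); cs,_=cv2.findContours(m,0,2)
    c=max(cs,key=cv2.contourArea); print(' red',cv2.contourArea(c),cv2.boundingRect(c),[x0,y0],cast(n,[[x0+c[:,0,0].mean(),y0+c[:,0,1].mean()]],103))
    x0,y0,x1,y1=rois[n]['rack']
    H,S,V=[hsv[y0:y1,x0:x1,i].astype(int) for i in range(3)]
    m=((H>105)&(H<130)&(S>120)).astype(np.uint8); cs,_=cv2.findContours(m,0,2)
    for c in cs:
        if cv2.contourArea(c)<10: continue
        W=cast(n,c[:,0]+[x0,y0],50)[:,:2].astype(np.float32)
        print(' blue',cv2.contourArea(c),cv2.minAreaRect(W),[x0+c[:,0,0].mean(),y0+c[:,0,1].mean()])
    # base plywood
    m=((S>60)&(V>120)&(H<30)).astype(np.uint8); m=cv2.morphologyEx(m,cv2.MORPH_CLOSE,np.ones((9,9)))
    cs,_=cv2.findContours(m,0,2); c=max(cs,key=cv2.contourArea)
    print(' base',cv2.minAreaRect(cast(n,c[:,0]+[x0,y0],10)[:,:2].astype(np.float32)))
    for k,(a,b,cc,d) in rois[n].items():
        cv2.imwrite(f'pics/{n}_{k}.png',cv2.resize(im[b:d,a:cc],None,fx=5,fy=5,interpolation=cv2.INTER_NEAREST))
E
```

```text
scene plate 1040.0 [[242.0, 207.0], [292.0, 207.0], [292.0, 229.0], [242.0, 229.0]]
 world ((521.91455078125, -85.58338928222656), (64.15446472167969, 113.8310546875), 10.719386100769043)
 red 529.5 (17, 11, 26, 31) [190, 190] [[ 544.0643652  -190.11176206  103.        ]]
 blue 38.0 ((453.2602844238281, 336.83685302734375), (29.48242950439453, 10.636789321899414), 9.182363510131836) [np.float64(452.5), np.float64(234.25)]
 blue 43.0 ((463.732421875, 257.8564758300781), (32.88115692138672, 9.327537536621094), 4.995092868804932) [np.float64(418.0), np.float64(232.5)]
 base ((462.4133605957031, 301.3159484863281), (145.5181121826172, 166.7927703857422), 8.042818069458008)
top plate 1124.5 [[349.7635383605957, 244.3122787475586], [395.5144348144531, 234.36642456054688], [400.95668029785156, 259.40071868896484], [355.2057800292969, 269.34657287597656]]
 world ((518.2452392578125, -83.06166076660156), (61.18843078613281, 110.94532775878906), 11.846391677856445)
 red 440.0 (113, 32, 25, 25) [295, 200] [[ 534.04412    -188.59940654  103.        ]]
 blue 61.5 ((450.2654113769531, 340.27203369140625), (34.60684585571289, 13.459163665771484), 7.825955390930176) [np.float64(202.27272727272728), np.float64(283.0909090909091)]
 blue 60.5 ((461.3343811035156, 261.2662658691406), (33.9412956237793, 13.325568199157715), 7.765980243682861) [np.float64(233.88888888888889), np.float64(279.1111111111111)]
 base ((455.84393310546875, 302.4248046875), (143.5569305419922, 165.09188842773438), 12.202866554260254)
```

View pics/top_pol.png

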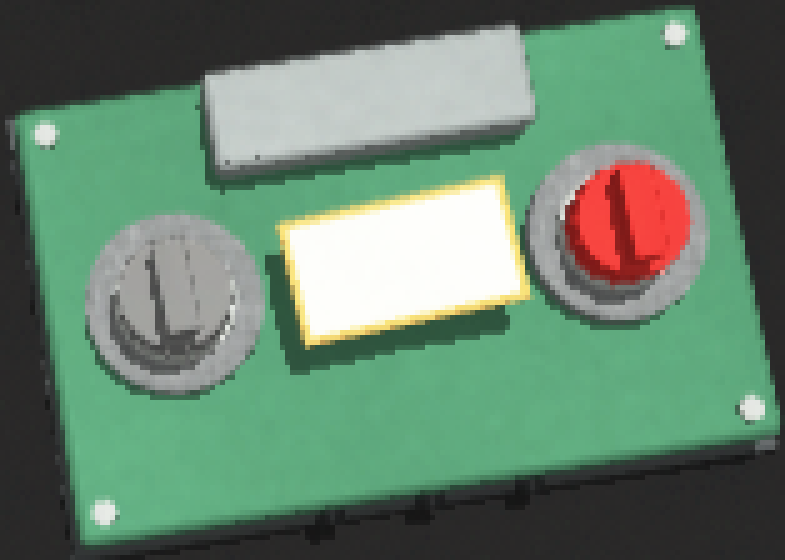

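View pics/scene_pol.png

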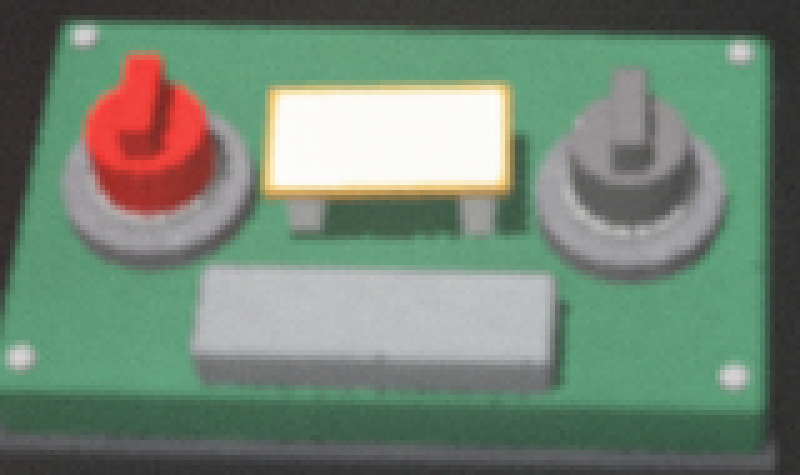

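View pics/top_rack.png

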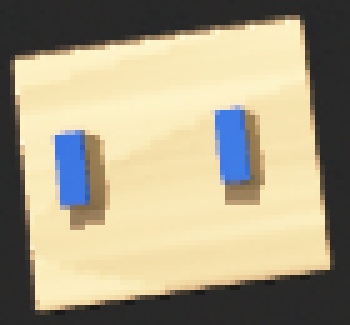

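Run:
```python
from h import *
print('hump base front',cast('top',[[339,235],[401,225]],50)); 
print('hump top front',cast('top',[[295+215/5,200+165/5],[295+532/5,200+120/5]],80))
print('hump top scene',cast('scene',[[190+205/5,190+265/5],[190+553/5,190+272/5]],80))
t=cv2.imread('pics/top0.png')[225:265,395:445]; s=cv2.imread('pics/scene0.png')[195:240,200:245]
for n,i in(('t',t),('s',s)):
    cv2.imwrite(f'pics/wing_{n}.png',cv2.resize(cv2.convertScaleAbs(i,alpha=1),None,fx=13,fy=13,interpolation=cv2.INTER_CUBIC))
o=readout.get_obs(); print(R.from_euler('xyz',o['tcp_rot']).as_matrix().round(3))
# predicted polisher from plate: 
for n in('top','scene'):print(n,proj(n,[[520-0.2*-1*0,-84,96]]))
```

```text
hump base front [[ 567.84386479    1.39831938   50.        ]
 [ 591.85517128 -153.72828502   50.        ]]
hump top front [[ 567.43934954    4.52025578   80.        ]
 [ 588.33841463 -150.0015555    80.        ]]
hump top scene [[ 594.84817749 -152.30024968   80.        ]
 [ 569.69323314    1.35937379   80.        ]]
[[-0.     0.932  0.361]
 [ 0.001  0.361 -0.932]
 [-1.     0.    -0.001]]
top [[375.63684757 251.08617524]]
scene [[268.18973385 217.29361353]]
```

View pics/wing_t.png

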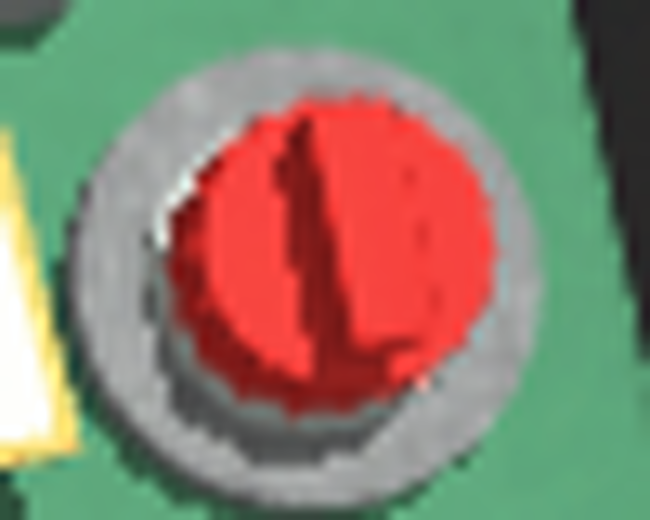

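View pics/wing_s.png

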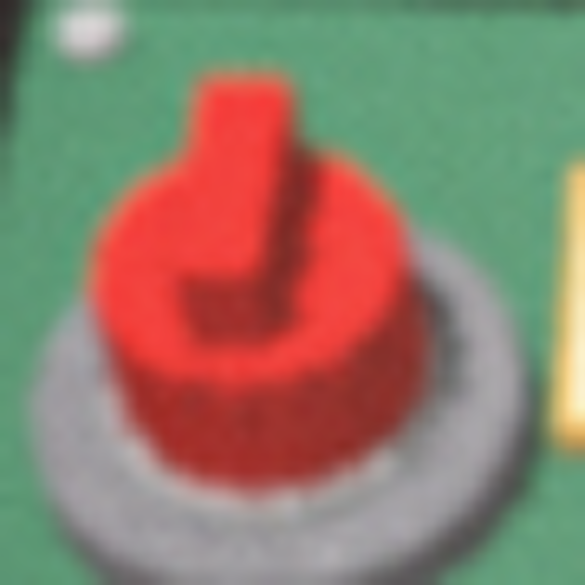

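Run:
```python
from h import *
a=cast('top',np.array([[307,118],[348,350],[380,100],[420,340]])/13+[395,225],127);print(a.round(1),a.mean(0))
b=cast('scene',np.array([[198,80],[185,275],[292,75],[255,275]])/13+[200,195],127);print(b.round(1),b.mean(0))
for n,p in(('a',a),('b',b)):
    d=p[0]-p[1]+p[2]-p[3]; print(n,np.degrees(np.arctan2(d[1],d[0])))
# predicted from rest centre
u=np.array([-np.sin(.2),np.cos(.2)]); print('spindle pred',np.array([520,-84.3])-110*u,np.array([520,-84.3])+110*u)
# wheel/cup: red circle cup top
def circ(n,px,z): 
    w=cast(n,px,z)[:,:2]; print(n,cv2.minEnclosingCircle(w.astype(np.float32)))
circ('top',np.array([[165,100+0],[0,0]])[:0].tolist() or [[395+75/13,225+250/13],[395+543/13,225+290/13],[395+310/13,225+45/13],[395+310/13,225+508/13]],62)
circ('top',np.array([[495,250],[350,92],[205,180],[300,385]])/13+[395,225],103)
```

```text
[[ 554.6 -181.5  127. ]
 [ 512.7 -187.   127. ]
 [ 557.8 -194.6  127. ]
 [ 514.4 -199.8  127. ]] [ 534.8881759 -190.7080734  127.       ]
[[ 520.7 -204.3  127. ]
 [ 562.9 -193.8  127. ]
 [ 516.5 -188.6  127. ]
 [ 560.7 -182.1  127. ]] [ 540.21003924 -192.20059251  127.        ]
a 7.1239679071229975
b -168.7779019084741
spindle pred [ 541.85362639 -192.10732356] [498.14637361  23.50732356]
top ((536.2110595703125, -193.41888427734375), 44.18364715576172)
top ((536.0895385742188, -191.5849151611328), 27.718780517578125)
```

Request:
{"op": "arm_command", "data": {"plan": [{"ty": 2.84,"tz": -1.61,"jaw": 0.65},{"ty": 2.84,"tz": -1.61,"jaw": 0.65},{"ty": 2.84,"tz": -1.61,"jaw": 0.65},{"ty": 2.84,"tz": -1.61,"jaw": 0.65},{"ty": 2.84,"tz": -1.61,"jaw": 0.65},{"ty": 2.84,"tz": -1.61,"jaw": 0.65},{"ty": 2.84,"tz": -1.61,"jaw": 0.65},{"ty": 2.84,"tz": -1.61,"jaw": 0.65},{"ty": 2.84,"tz": -1.61,"jaw": 0.65},{"ty": 2.84,"tz": -1.61,"jaw": 0.65},{"ty": 2.84,"tz": -1.61,"jaw": 0.65},{"ty": 2.84,"tz": -1.61,"jaw": 0.65},{"ty": 2.84,"tz": -1.61,"jaw": 0.65},{"ty": 2.84,"tz": -1.61,"jaw": 0.65},{"ty": 2.84,"tz": -1.61,"jaw": 0.65},{"ty": 2.84,"tz": -1.61,"jaw": 0.65}]}}

```text
invalid input at $.plan[0]: expected keys tx, ty, tz, wx, wy, wz, jaw
```

Request:
{"op": "arm_command", "data": {"plan": [{"wx": -0.1,"jaw": 0.65},{"wx": -0.1,"jaw": 0.65},{"wx": -0.1,"jaw": 0.65},{"wx": -0.1,"jaw": 0.65},{"wx": -0.1,"jaw": 0.65},{"wx": -0.1,"jaw": 0.65},{"wx": -0.1,"jaw": 0.65},{"wx": -0.1,"jaw": 0.65},{"wx": -0.1,"jaw": 0.65},{"wx": -0.1,"jaw": 0.65},{"wx": -0.1,"jaw": 0.65},{"wx": -0.1,"jaw": 0.65},{"wx": -0.1,"jaw": 0.65},{"wx": -0.1,"jaw": 0.65},{"jaw": 0.65},{"jaw": 0.65}]}}

```text
invalid input at $.plan[0]: expected keys tx, ty, tz, wx, wy, wz, jaw
```

```bash
cat >> h.py <<'E'
def delta(tx,ty,tz,yaw):
    o=readout.get_obs(); M=R.from_euler('xyz',o['tcp_rot']).as_matrix()
    y0=np.arctan2(M[1,2],M[0,2])
    d=np.array([tx,ty,tz])-o['tool_pos']
    print('t',o['time'],'pos',o['tool_pos'].round(1),'yaw',y0.round(4),'tilt',M[:,0].round(4),'F',o['contact_force'].round(2),'M',o['moment'].round(2),'w',o['grip_width'].round(1),'q',o['joint_positions'].round(3))
    print('move(cm) tx,ty,tz',(M.T@d/10).round(3),'wx',-(yaw-y0))
E
python3 - <<'E'
from h import *
delta(520,-84.3,104,.2)
for n in("scene","top"): cv2.imwrite(f"pics/{n}1.png",imaging.capture(n))
E
```

```text
Traceback (most recent call last):
  File "h.py", line 18, in delta
    print('t',o['time'],'pos',o['tool_pos'].round(1),'yaw',y0.round(4),'tilt',M[:,0].round(4),'F',o['contact_force'].round(2),'M',o['moment'].round(2),'w',o['grip_width'].round(1),'q',o['joint_positions'].round(3))
                                                                                                                                                           ^^^^^^^^^^^^^^^^^^^^^
AttributeError: 'float' object has no attribute 'round'
```

Request:
{"op": "arm_command", "data": {"plan": [{"tx": 0,"ty": 3.78,"tz": -2.15,"wx": 0,"wy": 0,"wz": 0,"jaw": 0.65},{"tx": 0,"ty": 3.78,"tz": -2.15,"wx": 0,"wy": 0,"wz": 0,"jaw": 0.65},{"tx": 0,"ty": 3.78,"tz": -2.15,"wx": 0,"wy": 0,"wz": 0,"jaw": 0.65},{"tx": 0,"ty": 3.78,"tz": -2.15,"wx": 0,"wy": 0,"wz": 0,"jaw": 0.65},{"tx": 0,"ty": 3.78,"tz": -2.15,"wx": 0,"wy": 0,"wz": 0,"jaw": 0.65},{"tx": 0,"ty": 3.78,"tz": -2.15,"wx": 0,"wy": 0,"wz": 0,"jaw": 0.65},{"tx": 0,"ty": 3.78,"tz": -2.15,"wx": 0,"wy": 0,"wz": 0,"jaw": 0.65},{"tx": 0,"ty": 3.78,"tz": -2.15,"wx": 0,"wy": 0,"wz": 0,"jaw": 0.65},{"tx": 0,"ty": 3.78,"tz": -2.15,"wx": 0,"wy": 0,"wz": 0,"jaw": 0.65},{"tx": 0,"ty": 3.78,"tz": -2.15,"wx": 0,"wy": 0,"wz": 0,"jaw": 0.65},{"tx": 0,"ty": 3.78,"tz": -2.15,"wx": 0,"wy": 0,"wz": 0,"jaw": 0.65},{"tx": 0,"ty": 3.78,"tz": -2.15,"wx": 0,"wy": 0,"wz": 0,"jaw": 0.65}]}}

```text
time: 1.3
tool_pos: [520.2, -83.3, 248.4]
tcp_rot: [-1.888, 1.57, -3.089]
contact_force: [1.5, -1.0, -0.4]
grip_width: 75.9
```

Request:
{"op": "arm_command", "data": {"plan": [{"tx": 0,"ty": 0,"tz": 0,"wx": -0.14,"wy": 0,"wz": 0,"jaw": 0.65},{"tx": 0,"ty": 0,"tz": 0,"wx": -0.14,"wy": 0,"wz": 0,"jaw": 0.65},{"tx": 0,"ty": 0,"tz": 0,"wx": -0.14,"wy": 0,"wz": 0,"jaw": 0.65},{"tx": 0,"ty": 0,"tz": 0,"wx": -0.14,"wy": 0,"wz": 0,"jaw": 0.65},{"tx": 0,"ty": 0,"tz": 0,"wx": -0.14,"wy": 0,"wz": 0,"jaw": 0.65},{"tx": 0,"ty": 0,"tz": 0,"wx": -0.14,"wy": 0,"wz": 0,"jaw": 0.65},{"tx": 0,"ty": 0,"tz": 0,"wx": -0.14,"wy": 0,"wz": 0,"jaw": 0.65},{"tx": 0,"ty": 0,"tz": 0,"wx": -0.14,"wy": 0,"wz": 0,"jaw": 0.65},{"tx": 0,"ty": 0,"tz": 0,"wx": -0.14,"wy": 0,"wz": 0,"jaw": 0.65},{"tx": 0,"ty": 0,"tz": 0,"wx": -0.14,"wy": 0,"wz": 0,"jaw": 0.65},{"tx": 0,"ty": 0,"tz": 0,"wx": 0,"wy": 0,"wz": 0,"jaw": 0.65},{"tx": 0,"ty": 0,"tz": 0,"wx": 0,"wy": 0,"wz": 0,"jaw": 0.65}]}}

```text
time: 2.5
tool_pos: [519.3, -85.0, 248.5]
tcp_rot: [2.774, 1.57, 2.969]
contact_force: [0.0, 0.9, 0.8]
grip_width: 75.3
```

```bash
sed -i "s/o\['grip_width'\].round(1)/round(float(o['grip_width']),1)/" h.py
python3 - <<'E'
from h import *
delta(520,-84.3,104,.2)
for n in("scene","top"): cv2.imwrite(f"pics/{n}1.png",imaging.capture(n))
E
```

```text
t 2.5 pos [519.3 -85.  248.5] yaw 0.1952 tilt [-5.e-04  1.e-04 -1.e+00] F [0.01 0.91 0.83] M [-0.04 -0.08 -0.02] w 75.3 q [-0.308  0.345  1.521 -0.     1.277 -0.503]
move(cm) tx,ty,tz [14.446  0.051  0.085] wx -0.004758536799486013
```

View pics/scene1.png

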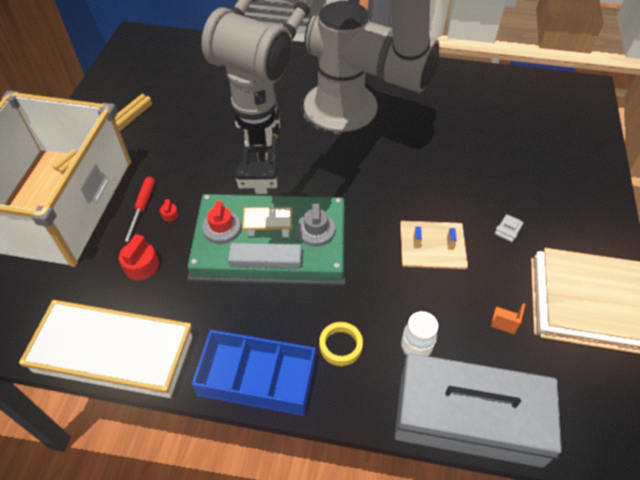

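View pics/top1.png

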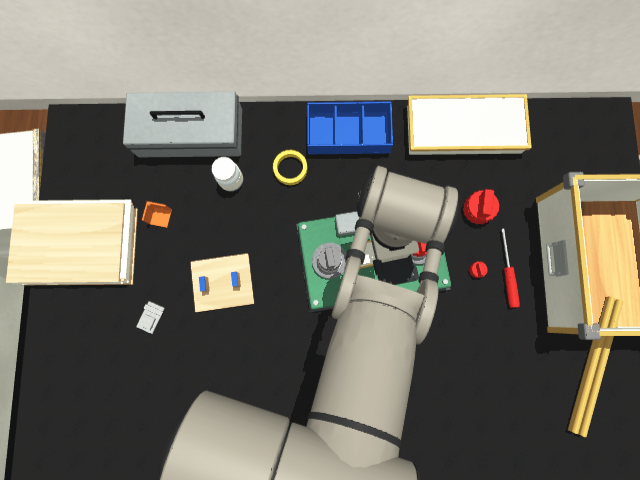

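Request:
{"op": "arm_command", "data": {"plan": [{"tx": 2.0,"ty": 0.05,"tz": 0.08,"wx": -0.005,"wy": 0,"wz": 0,"jaw": 0.65},{"tx": 2.5,"ty": 0,"tz": 0,"wx": 0,"wy": 0,"wz": 0,"jaw": 0.65},{"tx": 2.5,"ty": 0,"tz": 0,"wx": 0,"wy": 0,"wz": 0,"jaw": 0.65},{"tx": 2.5,"ty": 0,"tz": 0,"wx": 0,"wy": 0,"wz": 0,"jaw": 0.65},{"tx": 2.5,"ty": 0,"tz": 0,"wx": 0,"wy": 0,"wz": 0,"jaw": 0.65},{"tx": 0,"ty": 0,"tz": 0,"wx": 0,"wy": 0,"wz": 0,"jaw": 0.65},{"tx": 0,"ty": 0,"tz": 0,"wx": 0,"wy": 0,"wz": 0,"jaw": 0.65},{"tx": 0,"ty": 0,"tz": 0,"wx": 0,"wy": 0,"wz": 0,"jaw": 0.65}]}}

```text
time: 3.4
tool_pos: [521.0, -84.7, 130.1]
tcp_rot: [-0.54, 1.568, -0.337]
contact_force: [0.1, -1.2, 0.3]
grip_width: 75.6
```

Run:
```python
from h import *
delta(520,-84.3,104,.2)
im=imaging.capture('scene'); cv2.imwrite("pics/s2.png",cv2.resize(im[150:290,180:360],None,fx=4.4,fy=4.2,interpolation=cv2.INTER_CUBIC))
```

```text
t 3.4 pos [521.  -84.7 130.1] yaw 0.2034 tilt [ 2.4e-03 -9.0e-04 -1.0e+00] F [ 0.08 -1.15  0.27] M [ 0.01 -0.15  0.06] w 75.6 q [-0.306  0.472  1.681 -0.     0.986 -0.51 ]
move(cm) tx,ty,tz [ 2.614  0.059 -0.1  ] wx 0.0034221365538067705
```

View pics/s2.png

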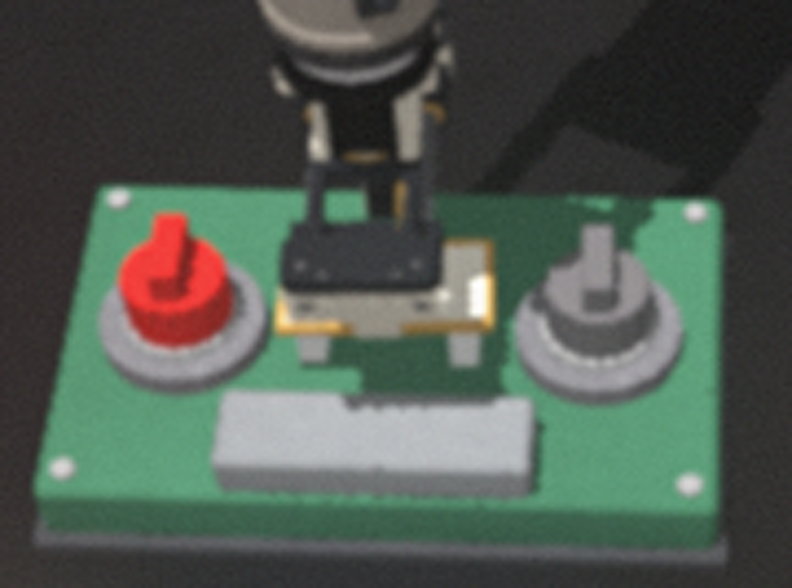

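Run:
```python
from h import *
c=np.array([521,-84.7]);u=np.array([np.cos(.2034),np.sin(.2034)])
for r in(38,57):
    for z in (108,): print(r,(proj('scene',[[*(c+r*u),z]])-[180,150])*[4.4,4.2])
print((proj('scene',[[520+30*u[0],-84.3+30*u[1],90]])-[180,150])*[4.4,4.2])
```

```text
38 [[381.65006969 325.66843872]]
57 [[380.16553595 354.33432387]]
[[386.11933499 333.14871402]]
```

Request:
{"op": "arm_command", "data": {"plan": [{"tx": 0.9,"ty": 0.03,"tz": -0.1,"wx": 0,"wy": 0,"wz": 0,"jaw": 0.65},{"tx": 0.9,"ty": 0.03,"tz": 0,"wx": 0,"wy": 0,"wz": 0,"jaw": 0.65},{"tx": 0.8,"ty": 0,"tz": 0,"wx": 0,"wy": 0,"wz": 0,"jaw": 0.65},{"tx": 0,"ty": 0,"tz": 0,"wx": 0,"wy": 0,"wz": 0,"jaw": 0.65},{"tx": 0,"ty": 0,"tz": 0,"wx": 0,"wy": 0,"wz": 0,"jaw": 0.65},{"tx": 0,"ty": 0,"tz": 0,"wx": 0,"wy": 0,"wz": 0,"jaw": 0.65}]}}

```text
time: 4.05
tool_pos: [519.2, -84.1, 102.8]
tcp_rot: [-0.767, 1.57, -0.563]
contact_force: [-1.0, 0.1, 0.0]
grip_width: 75.6
```

Run:
```python
from h import *
delta(520,-84.3,104,.2)
im=imaging.capture('scene'); cv2.imwrite("pics/s3.png",cv2.resize(im[150:290,180:360],None,fx=4.4,fy=4.2,interpolation=cv2.INTER_CUBIC))
```

```text
t 4.05 pos [519.2 -84.1 102.8] yaw 0.204 tilt [ 3.e-04 -2.e-04 -1.e+00] F [-1.01  0.07  0.02] M [ 0.05 -0.11 -0.02] w 75.6 q [-0.306  0.507  1.712 -0.     0.922 -0.51 ]
move(cm) tx,ty,tz [-0.115 -0.039  0.072] wx 0.003977400816669807
```

View pics/s3.png

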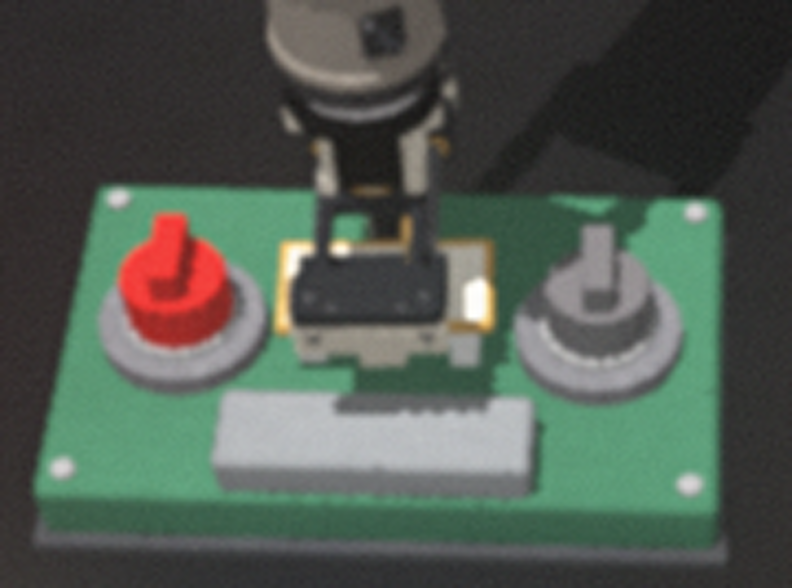

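Request:
{"op": "arm_command", "data": {"plan": [{"tx": -0.05,"ty": 0,"tz": 0,"wx": 0,"wy": 0,"wz": 0,"jaw": 0.4},{"tx": 0,"ty": 0,"tz": 0,"wx": 0,"wy": 0,"wz": 0,"jaw": 0.3},{"tx": 0,"ty": 0,"tz": 0,"wx": 0,"wy": 0,"wz": 0,"jaw": 0.1},{"tx": 0,"ty": 0,"tz": 0,"wx": 0,"wy": 0,"wz": 0,"jaw": -1},{"tx": 0,"ty": 0,"tz": 0,"wx": 0,"wy": 0,"wz": 0,"jaw": -1},{"tx": 0,"ty": 0,"tz": 0,"wx": 0,"wy": 0,"wz": 0,"jaw": -1},{"tx": -0.5,"ty": 0,"tz": 0,"wx": 0,"wy": 0,"wz": 0,"jaw": -1},{"tx": -1,"ty": 0,"tz": 0,"wx": 0,"wy": 0,"wz": 0,"jaw": -1},{"tx": -1,"ty": 0,"tz": 0,"wx": 0,"wy": 0,"wz": 0,"jaw": -1},{"tx": 0,"ty": 0,"tz": 0,"wx": 0,"wy": 0,"wz": 0,"jaw": -1},{"tx": 0,"ty": 0,"tz": 0,"wx": 0,"wy": 0,"wz": 0,"jaw": -1}]}}

```text
time: 5.2
tool_pos: [519.2, -84.0, 128.7]
tcp_rot: [-0.592, 1.57, -0.388]
contact_force: [0.1, 1.3, -1.0]
grip_width: 59.7
```

Run:
```python
from h import *
delta(520,-84.3,240,.2)
im=imaging.capture('scene'); cv2.imwrite("pics/s4.png",cv2.resize(im[150:290,180:360],None,fx=4.4,fy=4.2,interpolation=cv2.INTER_CUBIC))
```

```text
t 5.2 pos [519.2 -84.  128.7] yaw 0.204 tilt [ 1.e-03 -4.e-04 -1.e+00] F [ 0.13  1.27 -1.02] M [ 0.02 -0.12  0.01] w 59.7 q [-0.306  0.471  1.687 -0.     0.982 -0.51 ]
move(cm) tx,ty,tz [-11.131  -0.048   0.08 ] wx 0.004025391140772244
```

View pics/s4.png

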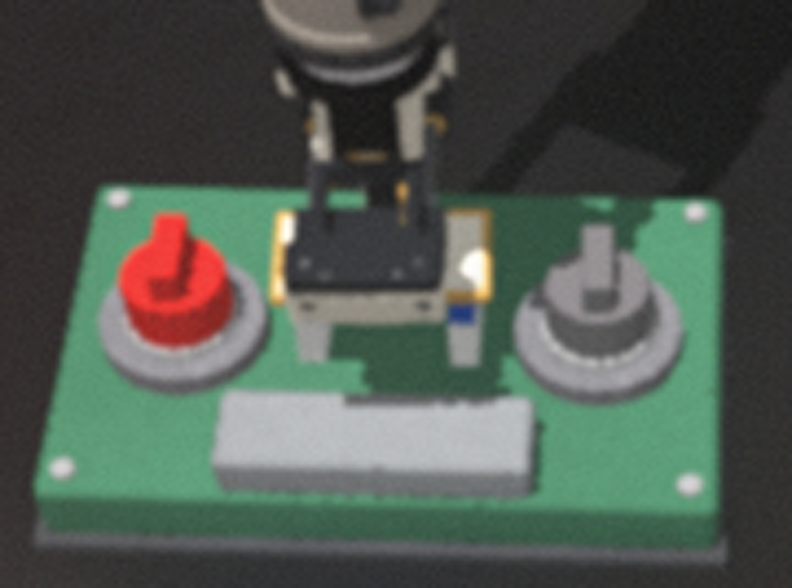

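Request:
{"op": "arm_command", "data": {"plan": [{"tx": -1.5,"ty": 0,"tz": 0,"wx": 0,"wy": 0,"wz": 0,"jaw": -1},{"tx": -2.5,"ty": 0,"tz": 0,"wx": 0,"wy": 0,"wz": 0,"jaw": -1},{"tx": -2.5,"ty": 0.3,"tz": 0,"wx": 0,"wy": 0,"wz": 0,"jaw": -1},{"tx": -1.5,"ty": 1.0,"tz": 0.1,"wx": 0,"wy": 0,"wz": 0,"jaw": -1},{"tx": 0,"ty": 2,"tz": 0.1,"wx": 0,"wy": 0,"wz": 0,"jaw": -1},{"tx": 0,"ty": 3,"tz": 0.1,"wx": 0,"wy": 0,"wz": 0,"jaw": -1},{"tx": 0,"ty": 3,"tz": 0.1,"wx": 0,"wy": 0,"wz": 0,"jaw": -1},{"tx": 0,"ty": 3,"tz": 0.1,"wx": 0,"wy": 0,"wz": 0,"jaw": -1},{"tx": 0,"ty": 3,"tz": 0.1,"wx": 0,"wy": 0,"wz": 0,"jaw": -1},{"tx": 0,"ty": 3,"tz": 0.1,"wx": 0,"wy": 0,"wz": 0,"jaw": -1},{"tx": 0,"ty": 3,"tz": 0.1,"wx": 0,"wy": 0,"wz": 0,"jaw": -1},{"tx": 0,"ty": 3,"tz": 0.1,"wx": 0,"wy": 0,"wz": 0,"jaw": -1},{"tx": 0,"ty": 3,"tz": 0.1,"wx": 0,"wy": 0,"wz": 0,"jaw": -1},{"tx": 0,"ty": 3,"tz": 0.2,"wx": 0,"wy": 0,"wz": 0,"jaw": -1},{"tx": 0,"ty": 3,"tz": 0.2,"wx": 0,"wy": 0,"wz": 0,"jaw": -1},{"tx": 0,"ty": 2.5,"tz": 0.2,"wx": 0.02,"wy": 0,"wz": 0,"jaw": -1},{"tx": 0,"ty": 1.5,"tz": 0.1,"wx": 0.02,"wy": 0,"wz": 0,"jaw": -1},{"tx": 0,"ty": 0.4,"tz": 0,"wx": 0.02,"wy": 0,"wz": 0,"jaw": -1},{"tx": 0,"ty": 0,"tz": 0,"wx": 0,"wy": 0,"wz": 0,"jaw": -1},{"tx": 0,"ty": 0,"tz": 0,"wx": 0,"wy": 0,"wz": 0,"jaw": -1}]}}

```text
time: 7.25
tool_pos: [459.8, 287.9, 207.9]
tcp_rot: [-2.324, 1.57, -2.18]
contact_force: [0.5, -0.0, -1.5]
grip_width: 59.1
```

Run:
```python
from h import *
delta(457.2,299,70,.138)
for n in("scene","top"): cv2.imwrite(f"pics/{n}5.png",imaging.capture(n))
```

```text
t 7.25 pos [459.8 287.9 207.9] yaw 0.1439 tilt [-5.e-04 -7.e-04 -1.e+00] F [ 0.52 -0.02 -1.46] M [ 0.03 -0.15 -0.01] w 59.1 q [ 0.418  0.41   1.539 -0.     1.194  0.275]
move(cm) tx,ty,tz [13.794  1.14  -0.09 ] wx 0.005944103056936434
```

View pics/scene5.png

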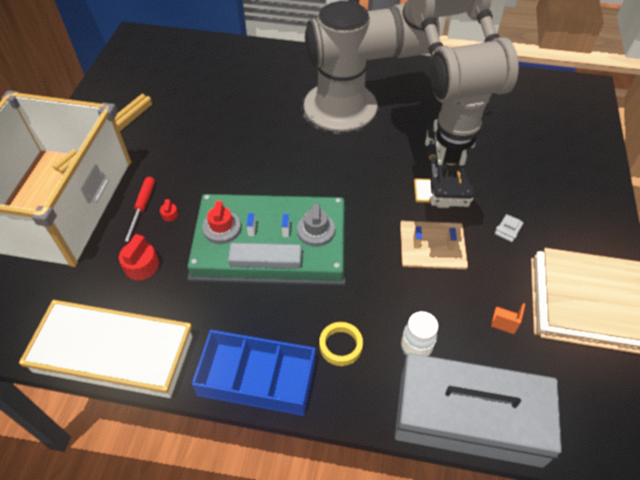

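Request:
{"op": "arm_command", "data": {"plan": [{"tx": 1.0,"ty": 0.4,"tz": 0,"wx": 0,"wy": 0,"wz": 0,"jaw": -1},{"tx": 2.0,"ty": 0.5,"tz": -0.1,"wx": 0.006,"wy": 0,"wz": 0,"jaw": -1},{"tx": 2.5,"ty": 0.24,"tz": 0,"wx": 0,"wy": 0,"wz": 0,"jaw": -1},{"tx": 2.5,"ty": 0,"tz": 0,"wx": 0,"wy": 0,"wz": 0,"jaw": -1},{"tx": 2.0,"ty": 0,"tz": 0,"wx": 0,"wy": 0,"wz": 0,"jaw": -1},{"tx": 1.5,"ty": 0,"tz": 0,"wx": 0,"wy": 0,"wz": 0,"jaw": -1},{"tx": 0.5,"ty": 0,"tz": 0,"wx": 0,"wy": 0,"wz": 0,"jaw": -1},{"tx": 0,"ty": 0,"tz": 0,"wx": 0,"wy": 0,"wz": 0,"jaw": -1},{"tx": 0,"ty": 0,"tz": 0,"wx": 0,"wy": 0,"wz": 0,"jaw": -1},{"tx": 0,"ty": 0,"tz": 0,"wx": 0,"wy": 0,"wz": 0,"jaw": -1}]}}

```text
time: 8.35
tool_pos: [457.7, 300.0, 89.1]
tcp_rot: [0.252, 1.569, 0.389]
contact_force: [0.3, 0.2, -1.7]
grip_width: 59.6
```

Run:
```python
from h import *
delta(457.2,299,64,.138)
im=imaging.capture('scene'); cv2.imwrite("pics/s6.png",cv2.resize(im[160:290,370:500],None,fx=4.5,fy=4.5,interpolation=cv2.INTER_CUBIC))
im=imaging.capture('top'); cv2.imwrite("pics/t6.png",im)
o=readout.get_obs();p=o['tool_pos'];u=np.array([np.cos(.138),np.sin(.138)]);v=np.array([-u[1],u[0]])
for a,b in((-30,-55),(30,-55),(30,55),(-30,55)):
    print((proj('scene',[[*(p[:2]+a*u+b*v),p[2]-10.5+3]])-[370,160])*4.5)
```

```text
t 8.35 pos [457.7 300.   89.1] yaw 0.1379 tilt [ 1.6e-03  7.0e-04 -1.0e+00] F [ 0.28  0.2  -1.7 ] M [-0.05 -0.13 -0.03] w 59.6 q [ 0.44   0.558  1.665 -0.     0.917  0.302]
move(cm) tx,ty,tz [ 2.505 -0.097 -0.069] wx -0.00012460902947175612
[[197.26611357 241.33747329]]
[[203.10827382 334.01473138]]
[[423.98324173 342.62043577]]
[[412.15888246 249.46888231]]
```

View pics/s6.png

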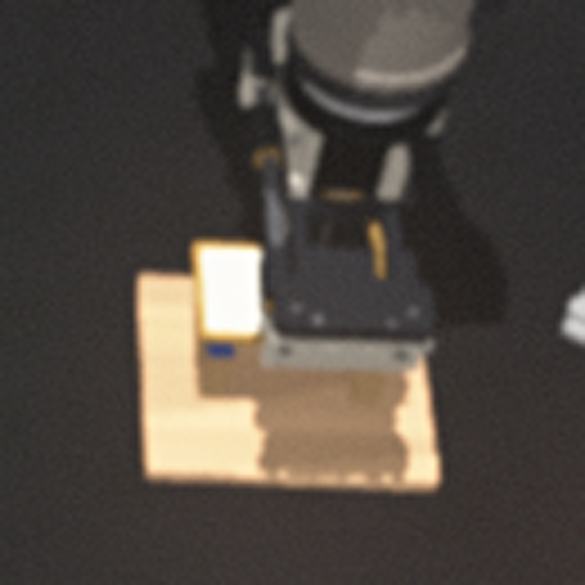

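View pics/t6.png

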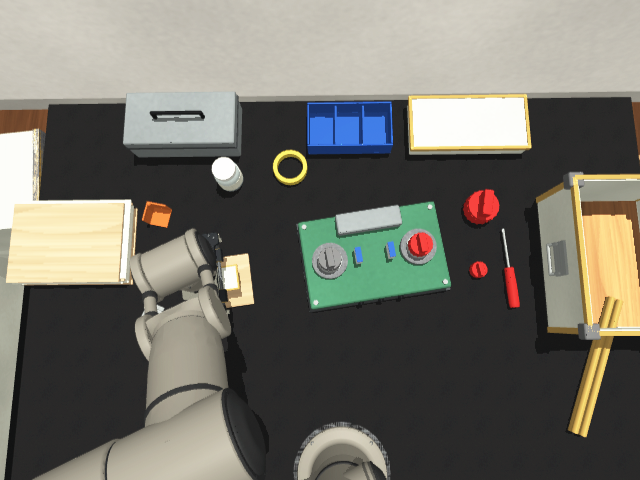

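Request:
{"op": "arm_command", "data": {"plan": [{"tx": 1.0,"ty": -0.05,"tz": -0.05,"wx": 0,"wy": 0,"wz": 0,"jaw": -1},{"tx": 0.9,"ty": -0.05,"tz": 0,"wx": 0,"wy": 0,"wz": 0,"jaw": -1},{"tx": 0.3,"ty": 0,"tz": 0,"wx": 0,"wy": 0,"wz": 0,"jaw": -1},{"tx": 0.1,"ty": 0,"tz": 0,"wx": 0,"wy": 0,"wz": 0,"jaw": -1},{"tx": 0,"ty": 0,"tz": 0,"wx": 0,"wy": 0,"wz": 0,"jaw": -1},{"tx": 0,"ty": 0,"tz": 0,"wx": 0,"wy": 0,"wz": 0,"jaw": -1}]}}

```text
time: 9.05
tool_pos: [457.0, 298.8, 65.3]
tcp_rot: [-0.009, 1.57, 0.129]
contact_force: [0.1, 0.1, -1.4]
grip_width: 59.5
```

Request:
{"op": "arm_command", "data": {"plan": [{"tx": 0.1,"ty": 0,"tz": 0,"wx": 0,"wy": 0,"wz": 0,"jaw": -1},{"tx": 0,"ty": 0,"tz": 0,"wx": 0,"wy": 0,"wz": 0,"jaw": -1},{"tx": 0,"ty": 0,"tz": 0,"wx": 0,"wy": 0,"wz": 0,"jaw": -1}]}}

```text
time: 9.35
tool_pos: [456.8, 298.8, 64.3]
tcp_rot: [-0.166, 1.571, -0.028]
contact_force: [-0.1, 0.2, -1.0]
grip_width: 59.4
```

Request:
{"op": "arm_command", "data": {"plan": [{"tx": 0.1,"ty": 0,"tz": 0,"wx": 0,"wy": 0,"wz": 0,"jaw": -1},{"tx": 0,"ty": 0,"tz": 0,"wx": 0,"wy": 0,"wz": 0,"jaw": -1},{"tx": 0,"ty": 0,"tz": 0,"wx": 0,"wy": 0,"wz": 0,"jaw": -1}]}}

```text
time: 9.65
tool_pos: [456.9, 298.8, 63.4]
tcp_rot: [0.149, 1.57, 0.287]
contact_force: [-0.5, -0.5, 2.4]
grip_width: 59.5
```

Request:
{"op": "arm_command", "data": {"plan": [{"tx": 0.05,"ty": 0,"tz": 0,"wx": 0,"wy": 0,"wz": 0,"jaw": -1},{"tx": 0,"ty": 0,"tz": 0,"wx": 0,"wy": 0,"wz": 0,"jaw": -1},{"tx": 0,"ty": 0,"tz": 0,"wx": 0,"wy": 0,"wz": 0,"jaw": -1}]}}

```text
time: 9.95
tool_pos: [456.9, 298.9, 63.4]
tcp_rot: [0.157, 1.57, 0.295]
contact_force: [-1.1, -1.3, 7.1]
grip_width: 59.6
```

Request:
{"op": "arm_command", "data": {"plan": [{"tx": -0.04,"ty": 0,"tz": 0,"wx": 0,"wy": 0,"wz": 0,"jaw": -1},{"tx": 0,"ty": 0,"tz": 0,"wx": 0,"wy": 0,"wz": 0,"jaw": 0.4},{"tx": 0,"ty": 0,"tz": 0,"wx": 0,"wy": 0,"wz": 0,"jaw": 0.6},{"tx": 0,"ty": 0,"tz": 0,"wx": 0,"wy": 0,"wz": 0,"jaw": 0.7},{"tx": 0,"ty": 0,"tz": 0,"wx": 0,"wy": 0,"wz": 0,"jaw": 0.7},{"tx": 0,"ty": 0,"tz": 0,"wx": 0,"wy": 0,"wz": 0,"jaw": 0.7},{"tx": -1,"ty": 0,"tz": 0,"wx": 0,"wy": 0,"wz": 0,"jaw": 0.7},{"tx": -2,"ty": 0,"tz": 0,"wx": 0,"wy": 0,"wz": 0,"jaw": 0.7},{"tx": -3,"ty": 0,"tz": 0,"wx": 0,"wy": 0,"wz": 0,"jaw": 0.7},{"tx": -4,"ty": 0,"tz": 0,"wx": 0,"wy": 0,"wz": 0,"jaw": 0.7},{"tx": -4,"ty": 0,"tz": 0,"wx": 0,"wy": 0,"wz": 0,"jaw": 0.7}]}}

```text
time: 11.05
tool_pos: [456.5, 298.6, 205.0]
tcp_rot: [-2.619, 1.57, -2.481]
contact_force: [0.7, 1.3, -0.1]
grip_width: 77.9
```

Run:
```python
from h import *
delta(538.5,-192,240,.168)
im=imaging.capture('scene'); cv2.imwrite("pics/s7.png",im)
```

```text
t 11.05 pos [456.5 298.6 205. ] yaw 0.138 tilt [-2.e-04 -2.e-04 -1.e+00] F [ 0.66  1.25 -0.12] M [ 0.03 -0.13  0.01] w 77.9 q [ 0.439  0.417  1.535 -0.     1.189  0.301]
move(cm) tx,ty,tz [ -3.49  -49.726   1.377] wx -0.030024977701851696
```

View pics/s7.png

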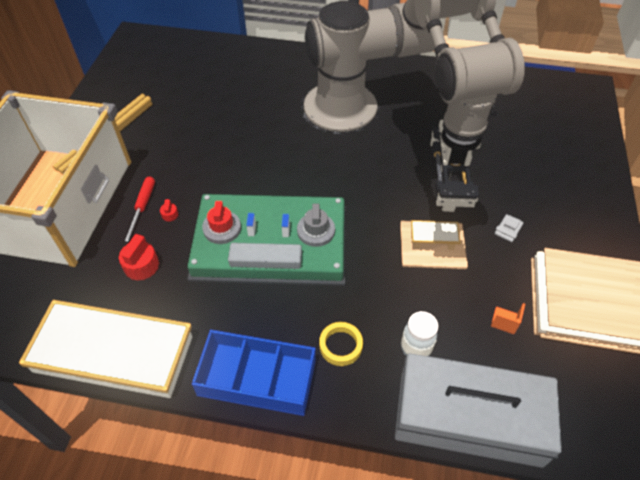

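Request:
{"op": "arm_command", "data": {"plan": [{"tx": -0.5,"ty": -1.8,"tz": 0.1,"wx": 0,"wy": 0,"wz": 0,"jaw": 0.2},{"tx": -1,"ty": -3,"tz": 0.1,"wx": 0,"wy": 0,"wz": 0,"jaw": 0.2},{"tx": -1,"ty": -3,"tz": 0.1,"wx": 0,"wy": 0,"wz": 0,"jaw": 0.2},{"tx": -1,"ty": -3,"tz": 0.1,"wx": 0,"wy": 0,"wz": 0,"jaw": 0.2},{"tx": 0,"ty": -3,"tz": 0.1,"wx": 0,"wy": 0,"wz": 0,"jaw": 0.2},{"tx": 0,"ty": -3,"tz": 0.1,"wx": 0,"wy": 0,"wz": 0,"jaw": 0.2},{"tx": 0,"ty": -3,"tz": 0.1,"wx": 0,"wy": 0,"wz": 0,"jaw": 0.2},{"tx": 0,"ty": -3,"tz": 0.1,"wx": 0,"wy": 0,"wz": 0,"jaw": 0.2},{"tx": 0,"ty": -3,"tz": 0.1,"wx": 0,"wy": 0,"wz": 0,"jaw": 0.2},{"tx": 0,"ty": -3,"tz": 0.1,"wx": 0,"wy": 0,"wz": 0,"jaw": 0.2},{"tx": 0,"ty": -3,"tz": 0.1,"wx": 0,"wy": 0,"wz": 0,"jaw": 0.2},{"tx": 0,"ty": -3,"tz": 0.1,"wx": 0,"wy": 0,"wz": 0,"jaw": 0.2},{"tx": 0,"ty": -3,"tz": 0.1,"wx": 0,"wy": 0,"wz": 0,"jaw": 0.2},{"tx": 0,"ty": -3,"tz": 0.1,"wx": 0,"wy": 0,"wz": 0,"jaw": 0.2},{"tx": 0,"ty": -3,"tz": 0,"wx": 0,"wy": 0,"wz": 0,"jaw": 0.2},{"tx": 0,"ty": -3,"tz": 0,"wx": 0,"wy": 0,"wz": 0,"jaw": 0.2},{"tx": 0,"ty": -2.9,"tz": 0,"wx": 0,"wy": 0,"wz": 0,"jaw": 0.2}]}}

```text
time: 12.8
tool_pos: [539.0, -192.9, 238.7]
tcp_rot: [-0.744, 1.57, -0.606]
contact_force: [-0.5, 0.6, 0.1]
grip_width: 54.9
```

Request:
{"op": "arm_command", "data": {"plan": [{"tx": 0,"ty": 0,"tz": 0,"wx": 0.14,"wy": 0,"wz": 0,"jaw": 0.2},{"tx": 0,"ty": 0,"tz": 0,"wx": 0.14,"wy": 0,"wz": 0,"jaw": 0.2},{"tx": 0,"ty": 0,"tz": 0,"wx": 0.14,"wy": 0,"wz": 0,"jaw": 0.2},{"tx": 0,"ty": 0,"tz": 0,"wx": 0.14,"wy": 0,"wz": 0,"jaw": 0.2},{"tx": 0,"ty": 0,"tz": 0,"wx": 0.14,"wy": 0,"wz": 0,"jaw": 0.2},{"tx": 0,"ty": 0,"tz": 0,"wx": 0.14,"wy": 0,"wz": 0,"jaw": 0.2},{"tx": 0,"ty": 0,"tz": 0,"wx": 0.14,"wy": 0,"wz": 0,"jaw": 0.2},{"tx": 0,"ty": 0,"tz": 0,"wx": 0.14,"wy": 0,"wz": 0,"jaw": 0.2},{"tx": 0,"ty": 0,"tz": 0,"wx": 0.14,"wy": 0,"wz": 0,"jaw": 0.2},{"tx": 0,"ty": 0,"tz": 0,"wx": 0.14,"wy": 0,"wz": 0,"jaw": 0.2},{"tx": 0,"ty": 0,"tz": 0,"wx": 0.14,"wy": 0,"wz": 0,"jaw": 0.2},{"tx": 0,"ty": 0,"tz": 0,"wx": 0,"wy": 0,"wz": 0,"jaw": 0.2},{"tx": 0,"ty": 0,"tz": 0,"wx": 0,"wy": 0,"wz": 0,"jaw": 0.2}]}}

```text
time: 14.1
tool_pos: [539.0, -191.5, 238.5]
tcp_rot: [0.722, 1.57, -0.676]
contact_force: [-0.0, -0.2, -1.2]
grip_width: 55.0
```

Run:
```python
from h import *
delta(538.5,-192,127.5,.165-np.pi/2)
im=imaging.capture('scene'); cv2.imwrite("pics/s8.png",im)
im=imaging.capture('top'); cv2.imwrite("pics/t8.png",im)
```

```text
t 14.1 pos [ 539.  -191.5  238.5] yaw -1.3982 tilt [ 3.e-04 -3.e-04 -1.e+00] F [-0.02 -0.24 -1.22] M [-0.   -0.01 -0.01] w 55.0 q [-0.475  0.436  1.408 -0.     1.297  0.923]
move(cm) tx,ty,tz [11.096 -0.06   0.034] wx 0.0075971848160854005
```

View pics/s8.png

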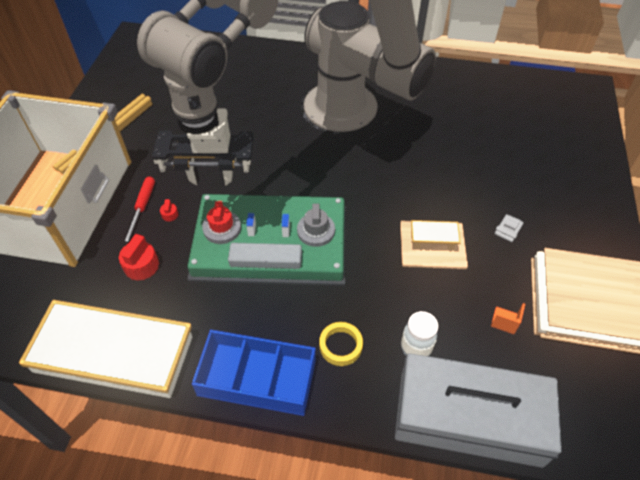

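View pics/t8.png

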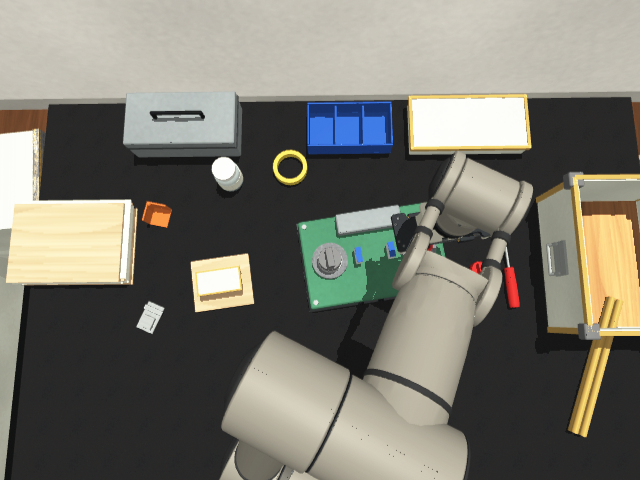

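Run:
```python
from h import *
im=cv2.imread('pics/t8.png');x0,y0,x1,y1=188,262,250,302
hsv=cv2.cvtColor(im,cv2.COLOR_BGR2HSV)[y0:y1,x0:x1].astype(int);H,S,V=[hsv[...,i] for i in range(3)]
m=((S<25)&(V>230)).astype(np.uint8);cs,_=cv2.findContours(m,0,2);c=max(cs,key=cv2.contourArea)
print(cv2.minAreaRect(cast('top',c[:,0]+[x0,y0],56)[:,:2].astype(np.float32)),'rack by top 455.8 300.8 7.9deg; white 52x102')
```

```text
((456.0102233886719, 299.3362731933594), (50.85100555419922, 100.83171081542969), 8.137117385864258) rack by top 455.8 300.8 7.9deg; white 52x102
```

Request:
{"op": "arm_command", "data": {"plan": [{"tx": 2,"ty": -0.06,"tz": 0.03,"wx": 0.008,"wy": 0,"wz": 0,"jaw": 0.2},{"tx": 3,"ty": 0,"tz": 0,"wx": 0,"wy": 0,"wz": 0,"jaw": 0.2},{"tx": 3,"ty": 0,"tz": 0,"wx": 0,"wy": 0,"wz": 0,"jaw": 0.2},{"tx": 1.5,"ty": 0,"tz": 0,"wx": 0,"wy": 0,"wz": 0,"jaw": 0.2},{"tx": 0.5,"ty": 0,"tz": 0,"wx": 0,"wy": 0,"wz": 0,"jaw": 0.2},{"tx": 0,"ty": 0,"tz": 0,"wx": 0,"wy": 0,"wz": 0,"jaw": 0.2},{"tx": 0,"ty": 0,"tz": 0,"wx": 0,"wy": 0,"wz": 0,"jaw": 0.2}]}}

```text
time: 14.9
tool_pos: [539.1, -192.3, 139.2]
tcp_rot: [0.892, 1.569, -0.518]
contact_force: [0.3, -0.2, 0.5]
grip_width: 55.2
```

Run:
```python
from h import *
delta(538.5,-192,127.5,.165-np.pi/2)
im=imaging.capture('scene'); cv2.imwrite("pics/s9.png",cv2.resize(im[150:260,160:290],None,fx=5,fy=5,interpolation=cv2.INTER_CUBIC))
```

```text
t 14.9 pos [ 539.1 -192.3  139.2] yaw -1.4094 tilt [ 0.0017 -0.001  -1.    ] F [ 0.3  -0.23  0.47] M [ 0.08  0.04 -0.06] w 55.2 q [-0.476  0.532  1.543 -0.     1.065  0.933]
move(cm) tx,ty,tz [ 1.17  -0.058 -0.037] wx -0.003590572053290053
```

View pics/s9.png

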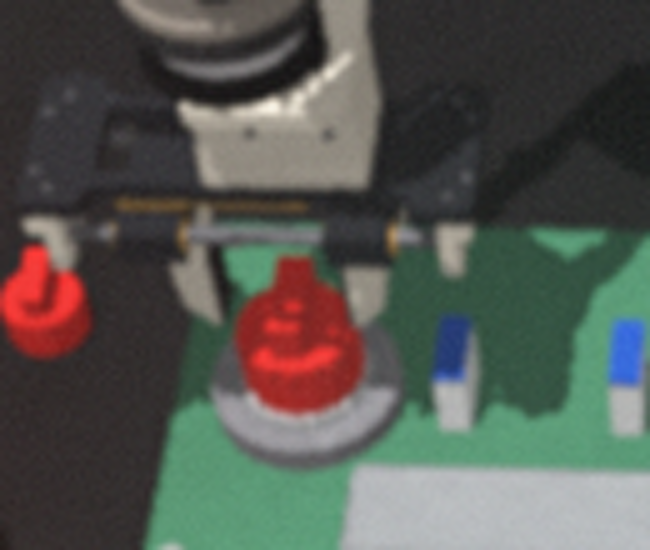

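Request:
{"op": "arm_command", "data": {"plan": [{"tx": 0.6,"ty": 0,"tz": 0,"wx": 0,"wy": 0,"wz": 0,"jaw": 0.2},{"tx": 0.5,"ty": -0.05,"tz": 0,"wx": 0,"wy": 0,"wz": 0,"jaw": 0.2},{"tx": 0,"ty": 0,"tz": 0,"wx": 0,"wy": 0,"wz": 0,"jaw": 0},{"tx": 0,"ty": 0,"tz": 0,"wx": 0,"wy": 0,"wz": 0,"jaw": -0.3},{"tx": 0,"ty": 0,"tz": 0,"wx": 0,"wy": 0,"wz": 0,"jaw": -0.5},{"tx": 0,"ty": 0,"tz": 0,"wx": 0,"wy": 0,"wz": 0,"jaw": -1},{"tx": 0,"ty": 0,"tz": 0,"wx": 0,"wy": 0,"wz": 0,"jaw": -1},{"tx": 0,"ty": 0,"tz": 0,"wx": 0,"wy": 0,"wz": 0,"jaw": -1}]}}

```text
time: 15.75
tool_pos: [538.1, -192.1, 127.2]
tcp_rot: [0.659, 1.57, -0.751]
contact_force: [0.3, 0.4, 0.3]
grip_width: 16.0
```

Run:
```python
from h import *
delta(538.5,-192,127.5,.165-np.pi/2)
```

```text
t 15.75 pos [ 538.1 -192.1  127.2] yaw -1.4099 tilt [ 3.e-04 -3.e-04 -1.e+00] F [0.33 0.4  0.29] M [ 0.01 -0.02  0.02] w 16.0 q [-0.477  0.545  1.557 -0.     1.039  0.933]
move(cm) tx,ty,tz [-0.025  0.041 -0.003] wx -0.004133713133382955
```

Request:
{"op": "arm_command", "data": {"plan": [{"tx": 0,"ty": 0,"tz": 0,"wx": -0.05,"wy": 0,"wz": 0,"jaw": -1},{"tx": 0,"ty": 0,"tz": 0,"wx": -0.05,"wy": 0,"wz": 0,"jaw": -1},{"tx": 0,"ty": 0,"tz": 0,"wx": 0,"wy": 0,"wz": 0,"jaw": -1}]}}

```text
time: 16.05
tool_pos: [538.0, -192.0, 127.2]
tcp_rot: [0.631, 1.571, -0.678]
contact_force: [0.2, 0.3, -0.3]
grip_width: 15.9
```

Run:
```python
from h import *
delta(538.5,-192,127.5,.165-np.pi/2)
```

```text
t 16.05 pos [ 538.  -192.   127.2] yaw -1.3095 tilt [ 1.e-04 -1.e-04 -1.e+00] F [ 0.22  0.26 -0.27] M [ 0.06  0.05 -0.03] w 15.9 q [-0.477  0.545  1.557 -0.     1.039  0.833]
move(cm) tx,ty,tz [-0.029  0.045  0.01 ] wx 0.09627043466228669
```

Request:
{"op": "arm_command", "data": {"plan": [{"tx": 0,"ty": 0,"tz": 0,"wx": -0.05,"wy": 0,"wz": 0,"jaw": -1},{"tx": 0,"ty": 0,"tz": 0,"wx": -0.05,"wy": 0,"wz": 0,"jaw": -1},{"tx": 0,"ty": 0,"tz": 0,"wx": 0,"wy": 0,"wz": 0,"jaw": -1}]}}

```text
time: 16.35
tool_pos: [538.0, -192.0, 127.2]
tcp_rot: [0.466, 1.571, -0.744]
contact_force: [-0.2, 0.0, 1.7]
grip_width: 15.4
```

Run:
```python
from h import *
delta(538.5,-192,127.5,.165-np.pi/2)
```

```text
t 16.35 pos [ 538.  -192.   127.2] yaw -1.2108 tilt [ 1.e-04 -1.e-04 -1.e+00] F [-0.17  0.02  1.69] M [0.01 0.07 0.01] w 15.4 q [-0.477  0.545  1.557 -0.     1.039  0.734]
move(cm) tx,ty,tz [-0.029  0.044  0.013] wx 0.1950403960156848
```

Request:
{"op": "arm_command", "data": {"plan": [{"tx": 0,"ty": 0,"tz": 0,"wx": -0.05,"wy": 0,"wz": 0,"jaw": -1},{"tx": 0,"ty": 0,"tz": 0,"wx": -0.05,"wy": 0,"wz": 0,"jaw": -1},{"tx": 0,"ty": 0,"tz": 0,"wx": 0,"wy": 0,"wz": 0,"jaw": -1}]}}

```text
time: 16.65
tool_pos: [538.0, -192.1, 127.2]
tcp_rot: [0.136, 1.571, -0.975]
contact_force: [-0.3, -0.5, 1.3]
grip_width: 15.7
```

Run:
```python
from h import *
delta(538.5,-192,127.5,.165-np.pi/2)
im=imaging.capture('scene'); cv2.imwrite("pics/s10.png",cv2.resize(im[150:260,160:290],None,fx=5,fy=5,interpolation=cv2.INTER_CUBIC))
```

```text
t 16.65 pos [ 538.  -192.1  127.2] yaw -1.1114 tilt [ 1.e-04 -2.e-04 -1.e+00] F [-0.32 -0.47  1.3 ] M [0.08 0.07 0.05] w 15.7 q [-0.477  0.545  1.557 -0.     1.039  0.635]
move(cm) tx,ty,tz [-0.028  0.044  0.016] wx 0.29434974861646346
```

View pics/s10.png

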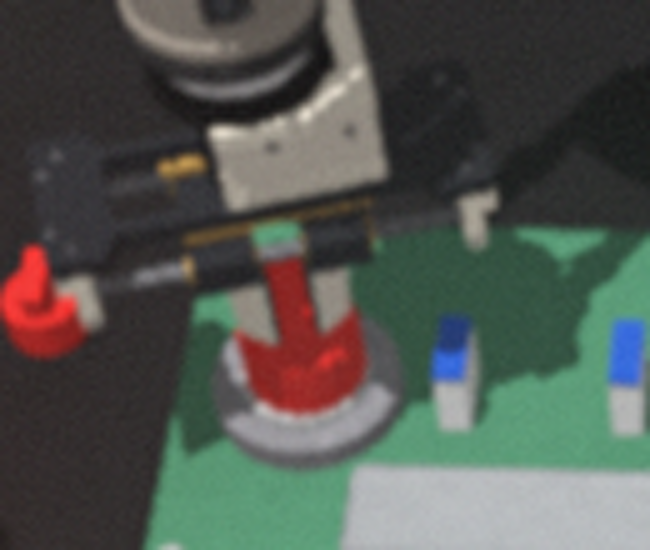

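Request:
{"op": "arm_command", "data": {"plan": [{"tx": 0,"ty": 0,"tz": 0,"wx": -0.08,"wy": 0,"wz": 0,"jaw": -1},{"tx": 0,"ty": 0,"tz": 0,"wx": -0.08,"wy": 0,"wz": 0,"jaw": -1},{"tx": 0,"ty": 0,"tz": 0,"wx": -0.08,"wy": 0,"wz": 0,"jaw": -1},{"tx": 0,"ty": 0,"tz": 0,"wx": -0.08,"wy": 0,"wz": 0,"jaw": -1},{"tx": 0,"ty": 0,"tz": 0,"wx": -0.08,"wy": 0,"wz": 0,"jaw": -1},{"tx": 0,"ty": 0,"tz": 0,"wx": -0.08,"wy": 0,"wz": 0,"jaw": -1},{"tx": 0,"ty": 0,"tz": 0,"wx": -0.08,"wy": 0,"wz": 0,"jaw": -1},{"tx": 0,"ty": 0,"tz": 0,"wx": -0.08,"wy": 0,"wz": 0,"jaw": -1},{"tx": 0,"ty": 0,"tz": 0,"wx": -0.08,"wy": 0,"wz": 0,"jaw": -1},{"tx": 0,"ty": 0,"tz": 0,"wx": -0.08,"wy": 0,"wz": 0,"jaw": -1},{"tx": 0,"ty": 0,"tz": 0,"wx": -0.08,"wy": 0,"wz": 0,"jaw": -1},{"tx": 0,"ty": 0,"tz": 0,"wx": -0.08,"wy": 0,"wz": 0,"jaw": -1},{"tx": 0,"ty": 0,"tz": 0,"wx": 0,"wy": 0,"wz": 0,"jaw": -1}]}}

```text
time: 18.0
tool_pos: [538.0, -192.1, 127.2]
tcp_rot: [-0.986, 1.571, -1.137]
contact_force: [0.2, -0.5, 1.3]
grip_width: 15.8
```

Run:
```python
from h import *
delta(538.5,-192,127.5,-1.41+2.08)
```

```text
t 18.0 pos [ 538.  -192.1  127.2] yaw -0.1513 tilt [ 1.e-04 -3.e-04 -1.e+00] F [ 0.16 -0.47  1.35] M [ 0.02 -0.    0.05] w 15.8 q [-0.477  0.545  1.557 -0.     1.039 -0.326]
move(cm) tx,ty,tz [-0.03   0.018  0.045] wx -0.8213401383597774
```

Request:
{"op": "arm_command", "data": {"plan": [{"tx": 0,"ty": 0,"tz": 0,"wx": -0.08,"wy": 0,"wz": 0,"jaw": -1},{"tx": 0,"ty": 0,"tz": 0,"wx": -0.08,"wy": 0,"wz": 0,"jaw": -1},{"tx": 0,"ty": 0,"tz": 0,"wx": -0.08,"wy": 0,"wz": 0,"jaw": -1},{"tx": 0,"ty": 0,"tz": 0,"wx": -0.08,"wy": 0,"wz": 0,"jaw": -1},{"tx": 0,"ty": 0,"tz": 0,"wx": -0.08,"wy": 0,"wz": 0,"jaw": -1},{"tx": 0,"ty": 0,"tz": 0,"wx": -0.08,"wy": 0,"wz": 0,"jaw": -1},{"tx": 0,"ty": 0,"tz": 0,"wx": -0.08,"wy": 0,"wz": 0,"jaw": -1},{"tx": 0,"ty": 0,"tz": 0,"wx": -0.08,"wy": 0,"wz": 0,"jaw": -1},{"tx": 0,"ty": 0,"tz": 0,"wx": -0.08,"wy": 0,"wz": 0,"jaw": -1},{"tx": 0,"ty": 0,"tz": 0,"wx": -0.08,"wy": 0,"wz": 0,"jaw": -1},{"tx": 0,"ty": 0,"tz": 0,"wx": 0,"wy": 0,"wz": 0,"jaw": -1},{"tx": 0,"ty": 0,"tz": 0,"wx": 0,"wy": 0,"wz": 0,"jaw": -1}]}}

```text
time: 19.2
tool_pos: [538.1, -192.1, 127.2]
tcp_rot: [-1.637, 1.57, -0.991]
contact_force: [-0.8, 0.2, 1.6]
grip_width: 15.7
```

Run:
```python
from h import *
delta(538.5,-192,127.5,-1.41+2.1)
```

```text
t 19.2 pos [ 538.1 -192.1  127.2] yaw 0.6459 tilt [ 2.e-04 -3.e-04 -1.e+00] F [-0.83  0.21  1.56] M [-0.03 -0.12 -0.03] w 15.7 q [-0.477  0.545  1.557 -0.     1.039 -1.123]
move(cm) tx,ty,tz [-0.03  -0.016  0.044] wx -0.044124878198890105
```

Turned 2.06 rad without resistance. Lift a little and check the force.

Request:
{"op": "arm_command", "data": {"plan": [{"tx": -0.3,"ty": 0,"tz": 0,"wx": -0.02,"wy": 0,"wz": 0,"jaw": -1},{"tx": -0.3,"ty": 0,"tz": 0,"wx": 0,"wy": 0,"wz": 0,"jaw": -1},{"tx": 0,"ty": 0,"tz": 0,"wx": 0,"wy": 0,"wz": 0,"jaw": -1},{"tx": 0,"ty": 0,"tz": 0,"wx": 0,"wy": 0,"wz": 0,"jaw": -1}]}}

```text
time: 19.6
tool_pos: [538.0, -192.0, 133.1]
tcp_rot: [-1.532, 1.571, -0.863]
contact_force: [-0.2, 0.3, -0.4]
grip_width: 16.0
```

Run:
```python
from h import *
delta(538.1,-192.1,227.5,.666)
im=imaging.capture('scene'); cv2.imwrite("pics/s11.png",cv2.resize(im[150:260,160:290],None,fx=5,fy=5,interpolation=cv2.INTER_CUBIC))
```

```text
t 19.6 pos [ 538.  -192.   133.1] yaw 0.6694 tilt [ 1.e-04 -1.e-04 -1.e+00] F [-0.17  0.29 -0.39] M [ 0.03 -0.15 -0.03] w 16.0 q [-0.477  0.538  1.551 -0.     1.053 -1.146]
move(cm) tx,ty,tz [-9.436e+00 -1.200e-02  4.000e-03] wx 0.0033752042314336705
```

View pics/s11.png

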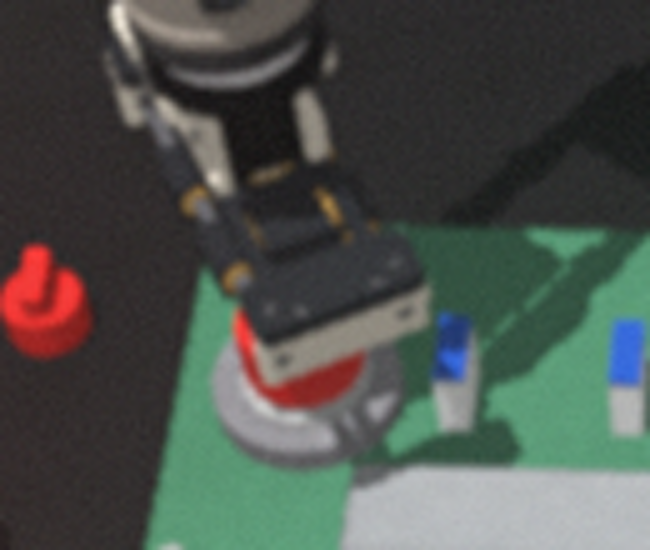

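Request:
{"op": "arm_command", "data": {"plan": [{"tx": -0.5,"ty": 0,"tz": 0,"wx": 0,"wy": 0,"wz": 0,"jaw": -1},{"tx": -0.9,"ty": 0,"tz": 0,"wx": 0,"wy": 0,"wz": 0,"jaw": -1},{"tx": -0.9,"ty": 0,"tz": 0,"wx": 0,"wy": 0,"wz": 0,"jaw": -1},{"tx": -0.9,"ty": 0,"tz": 0,"wx": 0,"wy": 0,"wz": 0,"jaw": -1},{"tx": -1,"ty": 0,"tz": 0,"wx": 0,"wy": 0,"wz": 0,"jaw": -1},{"tx": -1,"ty": 0,"tz": 0,"wx": 0,"wy": 0,"wz": 0,"jaw": -1},{"tx": -1,"ty": 0,"tz": 0,"wx": 0,"wy": 0,"wz": 0,"jaw": -1},{"tx": -1,"ty": 0,"tz": 0,"wx": 0,"wy": 0,"wz": 0,"jaw": -1},{"tx": -1,"ty": 0,"tz": 0,"wx": 0,"wy": 0,"wz": 0,"jaw": -1},{"tx": -0.8,"ty": 0,"tz": 0,"wx": 0,"wy": 0,"wz": 0,"jaw": -1},{"tx": -0.4,"ty": 0,"tz": 0,"wx": 0,"wy": 0,"wz": 0,"jaw": -1},{"tx": 0,"ty": 0,"tz": 0,"wx": 0,"wy": 0,"wz": 0,"jaw": -1},{"tx": 0,"ty": 0,"tz": 0,"wx": 0,"wy": 0,"wz": 0,"jaw": -1},{"tx": 0,"ty": 0,"tz": 0,"wx": 0,"wy": 0,"wz": 0,"jaw": -1},{"tx": 0,"ty": 0,"tz": 0,"wx": 0,"wy": 0,"wz": 0,"jaw": -1}]}}

```text
time: 21.15
tool_pos: [537.8, -191.9, 226.6]
tcp_rot: [2.049, 1.57, 2.719]
contact_force: [-0.2, 0.5, -0.4]
grip_width: 16.0
```

Run:
```python
from h import *
delta(538.1,-192.1,227.5,.666)
im=imaging.capture('scene'); cv2.imwrite("pics/s12.png",im)
im=imaging.capture('top'); x0,y0,x1,y1=188,262,250,302
hsv=cv2.cvtColor(im,cv2.COLOR_BGR2HSV)[y0:y1,x0:x1].astype(int);H,S,V=[hsv[...,i] for i in range(3)]
m=((S<25)&(V>230)).astype(np.uint8);cs,_=cv2.findContours(m,0,2);c=max(cs,key=cv2.contourArea)
print(cv2.minAreaRect(cast('top',c[:,0]+[x0,y0],56)[:,:2].astype(np.float32)))
```

```text
t 21.15 pos [ 537.8 -191.9  226.6] yaw 0.67 tilt [-8.e-04  4.e-04 -1.e+00] F [-0.21  0.49 -0.42] M [ 0.07 -0.11 -0.01] w 16.0 q [-0.477  0.444  1.428 -0.     1.27  -1.147]
move(cm) tx,ty,tz [-0.087 -0.03   0.01 ] wx 0.004010989547171051
((455.9812927246094, 299.3043518066406), (50.941505432128906, 100.83782196044922), 8.007611274719238)
```

View pics/s12.png

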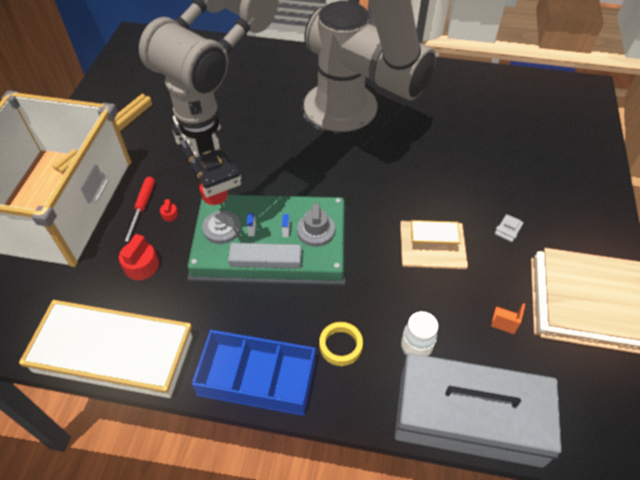

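The picture shows the red cap lifted in the gripper at about (213,190). The bare stub is at (218,226), the plate is on the rack at (435,233), and the grey cap is still in place.

```bash
python3 -c "
from plant import bot
print(bot.close_job())"
```

```text
the job is handed in; nothing more can be done
None
```

The job is handed in. The plate is on the rack and the red cap is held up in the gripper, but no verdict was reported.

- **Plate:** I gripped it across its gold long edges (59.7 mm opening) and released it on the rack. In the last top view its centre is about 1.5 mm from the rack's and its length is within about 0.01 rad.
- **Red cap:** It unscrewed anticlockwise with no resistance felt. I tried that direction first, so clockwise was never needed. I turned it about 2.1 rad and lifted it about 99 mm straight up.
- **At hand-in:** The cap was upright and still, with a 16.0 mm opening on the wing, at 21.2 s on the clock.
- **Checks:** No check failed, but the two cameras disagreed by 3 to 5 mm on absolute positions, so I used averages and same-camera differences. I checked the grey cap and the other objects only by eye in the last picture, where they looked unmoved.

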